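# Press a tight canister stopper home with the bar clamp

## Robot

A 6-joint arm with a two-finger parallel gripper is mounted at the origin on a cart in front of the work surface, level with it; the furniture and walls round the work are solid. World frame = base frame: x ahead of the robot, y to its left, z up, the work surface at z = 0. Lengths are in m, angles in rad, forces in N, time in s.
With the tool pointing down it reaches from about 0.25 to 0.775 m from the base axis. Payload 4 kg.
Tool frame: the origin (TCP) lies midway between the tips of the shut fingers; the grasp point (between the pads) lies 19 mm behind it (robot.grasp_offset is the distance from the TCP to the grasp point, in m); z points along the fingers, y is the direction in which the jaws open and shut (so a half turn about z gives the same grasp; the last joint's range is limited). The gripper opens to 94 mm and grips with 3 to 60 N. Pads are 16 mm wide; open, the fingers measure 119 mm over their backs; the gripper's body (75 mm by 177 mm) begins 78 mm behind the grasp point.
Start: joints at [-1.375, 0.087, 1.371, -0, 1.684, -0.103], TCP at [0.162, -0.526, 0.206] pointing down, gripper open.
Joint ranges: [-3.1, 3.1], [-0.76, 2.03], [0.27, 2.55], [-1.08, 4.22], [0.17, 2.65], [-2.57, 2.57]. Speed limits (rad/s): [2.79, 2.79, 3.14, 3.14, 3.14, 3.14].

## Interface

Orientations are given as [roll, pitch, yaw] about the fixed x, y, z axes, in that order (R = Rz(yaw) Ry(pitch) Rx(roll)).
In Python, from bench import status, viewer, order, robot gives the robot as it stands. The module is installed in compiled form; this text tells all that it offers.
- The arm moves only by the tool move_arm, never from a script. Its argument "targets" is a list of rows, each a list of 3 entries, a list of its own where there are three numbers: the shift along the tool's x, y, z in mm, then the turn, a rotation vector about the tool's x, y, z in degrees, then the opening, from -1 (shut) to 1 (fully open). A call has 1 to 20 rows; each row is the pose to reach, as a shift and turn from the pose commanded when the call began, along the tool's axes at that moment; what a row does not reach only later rows make up. A row lasts 1/8 s, in which the tool goes at most 62.5 mm and 10.7 degrees, less where a joint would pass 70% of its speed; a pose out of reach is approached as far as the arm can. A call with a gripper value outside its range is refused whole. The fingers move at their own pace and stop on an object; the grip force is fixed at half the most. Time passes only in rows, so rows that repeat a pose let the fingers close. It gives the time, the measured TCP pose, the force and the opening at its end, in the units of the state.
- status.get_obs(): the state, without advancing time (a new reading comes with each control period).
- viewer.snapshot(name): name is "scene" or "side" or "wrist"; returns the picture (384x512x3 uint8, red, green, blue); there is no depth.
- viewer.camera_model(name): a dict with "K" (3x3 intrinsics, pixels), "xyz" and "attitude" of the camera in the world; the wrist camera has in their place "T_tool_cam" (4x4, takes a point from camera to tool coordinates, whose origin is the TCP and whose axes are the flange's). Camera axes: x right, y up, looking along -z (the intrinsics and any distortion apply to the point x, -y, -z); pixel columns grow to the right and rows downward; lengths in m; the calibration is good to about 2 mm. A picture is of the moment at which its call begins: read the wrist's pose just before it. camera_model takes no time and is no camera call.
- order.close_job(): hands the job in, once; it reports no verdict.
The state is a dict: "time": time; "joint_positions": joint angles; "qvel": joint speeds; "joint_torque": joint torques, N m; "tool_pos": TCP position; "ee_rot": TCP orientation; "wrist_force": force on the tool from outside, world axes, zero at the start; "wrist_torque": the same for the moment, N m; "width": finger opening in m.
Only numpy, scipy, OpenCV 4.12 (cv2) and the standard library are available. Lean on these libraries where they do the work, as an engineer would, in place of code of your own. Each camera call takes 0.05 s, during which the arm holds its last target. There are 200 camera calls.

## Task

The stopper of the green canister is tight and stands proud: lay the canister on its side in the cradle of the red bar clamp, stopper towards the moving jaw, and let it go. Squeeze the clamp's black trigger again and again to walk the jaw onto the stopper and press it fully home, ending with a firm push of about 15 N (the canister dents if the jaw pushes with more than 30 N; do not push the stopper or the jaw by hand). Then press the yellow release tab right down until the jaw has slid all the way back, and leave the canister lying in the cradle and the other things where they stand.

Things in the scene. Friction and masses are not known exactly. Their poses are not given: they have to be found in the camera images.
- clamp: Bar clamp fixed on a light wooden board 335 x 104 mm, 12 mm thick. Origin on the worktop under the clamp; +x is the closing direction of the moving jaw (towards the fixed jaw), z up. Along its x (mm): red housing -165 to -19 (50 wide, top at z 62) with the trigger, fixed grip and release tab on top; moving jaw; cradle; red fixed jaw, face at x 130, 60 wide, top at z 56. Cradle: floor at z 16, two rails from x 53 to 131, inner faces 50 mm apart, tops at z 22.
- cradle (a point): Point on the cradle floor (clamp frame x 95, y 0, z 16 mm): the canister's origin comes here when its bottom stands against the fixed jaw. Up to 15 mm nearer the moving jaw is also fine to lay it down: the jaw pushes it along until it meets the fixed jaw.
- fixed_jaw_face (a point): Centre of the fixed jaw's face.
- fixed_grip (a point): On the fixed red grip, an upright bar 10 mm thick, 28 mm wide, from z 58 to z 108: middle of its outer face (the face towards the jaws), at z 92 mm. When the trigger is squeezed, this is the counter-hold.
- trigger_face (a point): On the black trigger, an upright blade 10 mm thick, 26 mm wide, from the housing top (z 62) to z 108: middle of its outer face (away from the jaws), at z 92 mm. With the trigger out, its outer face is 60 mm from the fixed grip's outer face, fully squeezed 44 mm. The trigger slides straight along the clamp's x; pushing its outer face towards the fixed grip is the same as squeezing the two together.
- trigger (a joint): Travel: 0 out (sprung, returns when let go) to 0.016 m fully squeezed. The jaw moves with it; on letting go the ratchet keeps whole 6 mm teeth (about 12 mm a full squeeze). It must come fully out to bite again. Springs take 4 to 8 N, the rest reaches the stopper: 20 N on the trigger presses it with about 14 N, 40 N would dent. Once the stopper is home the trigger stops dead in mid-stroke.
- jaw (a joint): Travel of the moving jaw, 0 fully open (face 117 mm from the fixed jaw) up to 0.052 m; the ratchet keeps it from going back, a weak spring (about 2 N) draws it back when the release tab is held down (about 0.07 m/s). With the canister against the fixed jaw and its stopper home the jaw stands at 0.039.
- jaw_plate: Moving jaw, a red plate with a black pad 40 x 40 mm, top at z 58 mm, carried by the steel ratchet bar. Its origin is not at the plate (it lies on the worktop 13 mm behind the jaw's face); use jaw_face.
- jaw_face (a point): Centre of the moving jaw's pad, z 38 mm.
- tab_top (a point): Centre of the top of the yellow release tab at the rear end of the housing (clamp frame x -148 mm), 26 x 28 mm, top at z 76 mm.
- tab (a joint): Release tab, 0 up, 0.0095 m fully pressed (straight down). It frees the jaw only beyond 8 mm; it needs about 6 N at the bottom. It clicks a little by itself as the jaw is walked.
- canister: Green square canister lying on its side, 44 x 44 mm in section, 70 mm long, 0.16 kg, aluminium bands at both ends. Origin at the centre of the side it lies on, x along its length: the stopper is at its -x end, the bottom at +x. In the clamp its x points the same way as the clamp's x.
- stopper (a joint): How far the stopper stands out, m: 0 fully home; 0.007 to 0.013 at the start. It is tight: moves at about 5 N, stays where it is left.
- stopper_head: Round wooden head of the stopper, 35 mm diameter, 8 mm thick. Its origin coincides with the canister's when home; use stopper_face.
- stopper_face (a point): Centre of the outer face of the stopper's head; 43 mm from the canister's middle when home.
- red_mug: Red plastic mug, 70 mm wide without its handle, 72 mm high; bystander. Origin at the centre of its underside.
- tuna_tin: Low round fish tin, 86 mm diameter, 40 mm high; bystander. Origin at the centre of its underside.
- jam_jar: Jam jar with red lid, 65 mm diameter, 97 mm high; bystander. Origin at the centre of its underside.
- shaker: White shaker, 44 mm diameter, 90 mm high; bystander. Origin at the centre of its underside.
- food_tin: Food tin, 57 mm diameter, 72 mm high; bystander. Origin at the centre of its underside.
- wooden_spoon: Wooden cooking spoon lying flat, 316 mm long, 14 mm high; bystander. Origin at the centre of its underside.
Mind the look-alikes: they are no part of the job. What is shaped like the canister but blue is not meant.

How it is judged:
By the outcome, as a careful person would: the job done as asked, in the order asked, and still so for the second after the job is handed in, with the robot touching nothing.
It also fails if it takes over 72 s, if anything falls off the work surface, if the arm or the gripper's body presses on something with over 40 N, if the wrist force passes 120 N, or if a joint passes its speed limit or range.

## Working session

There is one attempt and no reset: what is moved stays moved. The work goes in short steps, Python scripts to look and compute and a tool call to move; the robot and the scene stay as the last step left them, time stands still between calls to the robot, and variables do not carry over. Pictures are saved under pics/ and viewed, about 8 in all and at most 12, crops included, and the job is handed in when it is done.

Besides the shell and the picture viewer there is one more tool, called after "Emit:" as name([rows], argument=value, ...), one row to a line, values as JSON. move_arm: Moves the arm, as the interface text tells. Its arguments: {"type":"object","properties":{"targets":{"type":"array"}},"required":["targets"]}

```bash
mkdir -p pics; python3 - <<'E'
from bench import status, viewer, order, robot
import cv2, numpy as np
o=status.get_obs()
print({k:np.round(v,3).tolist() for k,v in o.items()})
a=[viewer.snapshot(n) for n in("scene","side")]
for n,i in zip(("scene","side"),a): cv2.imwrite(f"pics/{n}0.png",i[:,:,::-1])
for n in("scene","side","wrist"):
    print(n,{k:np.round(v,4).tolist() for k,v in viewer.camera_model(n).items()})
E
```

```text
{'time': 0.0, 'joint_positions': [-1.375, 0.088, 1.372, 0.0, 1.684, -0.103], 'qvel': [0.0, -0.001, 0.0, -0.0, 0.0, -0.0], 'joint_torque': [-0.001, -34.018, -30.243, 0.072, 0.033, -0.0], 'tool_pos': [0.162, -0.525, 0.204], 'ee_rot': [-3.139, -0.0, 0.299], 'wrist_force': [0.503, 0.771, -0.105], 'wrist_torque': [-0.01, 0.004, -0.056], 'width': 0.094}
scene {'K': [[423.0972, 0.0, 255.244], [0.0, 423.0972, 192.9776], [0.0, 0.0, 1.0]], 'xyz': [-0.1369, 0.4234, 1.0077], 'attitude': [0.7185, 0.0003, -2.1047]}
side {'K': [[445.32, 0.0, 255.8602], [0.0, 445.32, 185.5193], [0.0, 0.0, 1.0]], 'xyz': [-0.1072, 1.052, 1.0556], 'attitude': [0.9043, 0.0178, -2.5941]}
wrist {'K': [[312.4682, 0.0, 250.0572], [0.0, 312.4682, 193.0221], [0.0, 0.0, 1.0]], 'T_tool_cam': [[0.0002, 0.9734, 0.2292, 0.0646], [1.0, -0.0, -0.0007, 0.0002], [-0.0007, 0.2292, -0.9734, -0.1785], [0.0, 0.0, 0.0, 1.0]]}
```

View pics/scene0.png

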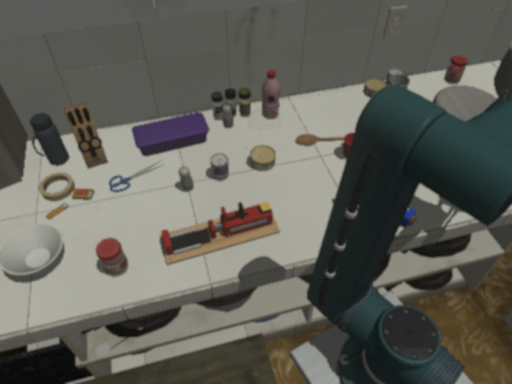

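View pics/side0.png

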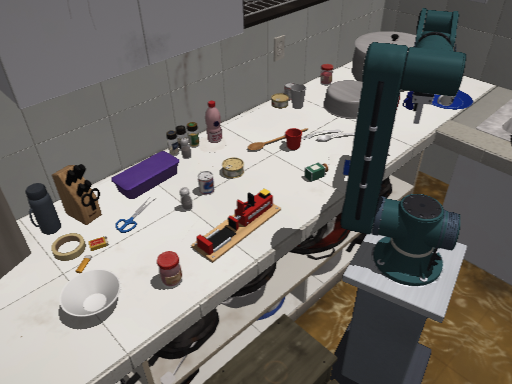

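The side view shows the green canister at (316,172), with something blue (the look-alike) half hidden by the arm at (347,168). The clamp spans (200,245) to (268,200), with its yellow tab at (265,195). In the scene view the clamp runs from the fixed jaw at (166,242) to the tab at (266,208). Blue items also appear at scene (408,216). By its colour, I choose the one at side (316,172). Next I'll measure and take a close crop.

```bash
cat > h.py <<'E'
import numpy as np, cv2
from scipy.spatial.transform import Rotation as R
from bench import status, viewer
def cam(n, pose=None):
    m=viewer.camera_model(n); K=np.array(m["K"])
    if n!="wrist": return K,R.from_euler("xyz",m["attitude"]).as_matrix(),np.array(m["xyz"])
    o=pose or status.get_obs(); T=np.array(m["T_tool_cam"]); Rt=R.from_euler("xyz",o["ee_rot"]).as_matrix()
    return K,Rt@T[:3,:3],np.array(o["tool_pos"])+Rt@T[:3,3]
def ray(c,px,z):
    K,Rc,p=c; px=np.atleast_2d(px).astype(float)
    d=np.c_[(px[:,0]-K[0,2])/K[0,0],-(px[:,1]-K[1,2])/K[1,1],-np.ones(len(px))]@Rc.T
    return p+d*((z-p[2])/d[:,2])[:,None]
def proj(c,P):
    K,Rc,p=c; q=(np.atleast_2d(P)-p)@Rc
    return np.c_[K[0,2]-K[0,0]*q[:,0]/q[:,2],K[1,2]+K[1,1]*q[:,1]/q[:,2]]
def mask(img,lo,hi):
    return cv2.inRange(cv2.cvtColor(img,cv2.COLOR_RGB2HSV),np.array(lo),np.array(hi))
def blobs(m,amin=8):
    n,l,s,c=cv2.connectedComponentsWithStats(m); return [(s[i,4],c[i].round(1).tolist(),s[i,:4].tolist(),l==i) for i in range(1,n) if s[i,4]>=amin]
E
python3 - <<'E'
from h import *
out=[]
for n,box in(("scene",(150,190,290,270)),("side",(185,140,365,260))):
    im=cv2.imread(f"pics/{n}0.png")[:,:,::-1]; c=cam(n)
    for nm,lo,hi,z in(("green",(50,60,25),(88,255,255),.03),("yellow",(22,150,120),(32,255,255),.076),("blue",(105,120,40),(125,255,255),.03),("red",(0,150,60),(6,255,255),.04)):
        for a,ce,b,l in blobs(mask(im,lo,hi),10): print(n,nm,a,ce,b,ray(c,ce,z)[0].round(3))
    x0,y0,x1,y1=box
    out.append(cv2.resize(np.ascontiguousarray(im[y0:y1,x0:x1,::-1]),None,fx=4,fy=4,interpolation=2))
cv2.imwrite("pics/cs.png",out[1])
E
```

```text
scene green 7600 [405.7, 186.5] [323, 85, 189, 238] [ 0.384 -0.428  0.03 ]
scene green 14 [405.6, 97.4] [402, 95, 7, 7] [ 0.724 -0.753  0.03 ]
scene green 81 [418.9, 101.4] [410, 94, 20, 16] [ 0.68  -0.779  0.03 ]
scene green 25 [507.0, 100.4] [502, 97, 10, 8] [ 0.514 -1.071  0.03 ]
scene green 43 [406.6, 106.3] [399, 103, 17, 8] [ 0.682 -0.717  0.03 ]
scene green 27 [431.4, 106.1] [426, 103, 12, 8] [ 0.635 -0.798  0.03 ]
scene green 86 [484.6, 113.2] [464, 103, 37, 24] [ 0.505 -0.935  0.03 ]
scene green 20 [244.2, 107.2] [242, 105, 7, 7] [ 0.986 -0.192  0.03 ]
scene green 52 [442.0, 115.7] [437, 107, 12, 16] [ 0.575 -0.789  0.03 ]
scene green 46 [430.1, 115.5] [424, 109, 14, 15] [ 0.598 -0.753  0.03 ]
scene green 17 [415.4, 114.2] [413, 111, 6, 8] [ 0.63  -0.712  0.03 ]
scene green 12 [490.2, 116.5] [488, 115, 5, 5] [ 0.482 -0.937  0.03 ]
scene green 22 [498.0, 120.1] [492, 117, 13, 7] [ 0.454 -0.944  0.03 ]
scene green 11 [455.4, 120.0] [453, 118, 6, 5] [ 0.532 -0.812  0.03 ]
scene green 10 [437.0, 126.1] [435, 123, 4, 7] [ 0.542 -0.729  0.03 ]
scene green 47 [444.0, 130.1] [439, 1
[... 3263 characters left out ...]
 [205, 183, 6, 6] [0.744 0.041 0.03 ]
side blue 148 [125.9, 224.7] [116, 217, 21, 16] [0.856 0.351 0.03 ]
side blue 85 [271.7, 310.9] [259, 297, 26, 23] [0.26  0.401 0.03 ]
side red 53 [326.9, 66.7] [322, 64, 11, 6] [ 0.794 -1.148  0.04 ]
side red 268 [293.2, 138.1] [285, 129, 17, 21] [ 0.613 -0.399  0.04 ]
side red 432 [253.9, 207.7] [235, 193, 37, 33] [0.522 0.069 0.04 ]
side red 48 [235.2, 220.9] [229, 216, 13, 13] [0.541 0.158 0.04 ]
side red 38 [333.4, 233.5] [327, 231, 14, 6] [0.233 0.047 0.04 ]
side red 165 [205.6, 244.1] [197, 235, 16, 20] [0.562 0.295 0.04 ]
side red 49 [96.5, 241.3] [91, 238, 12, 8] [0.873 0.463 0.04 ]
side red 279 [167.9, 260.5] [158, 251, 21, 19] [0.62 0.41 0.04]
```

View pics/cs.png

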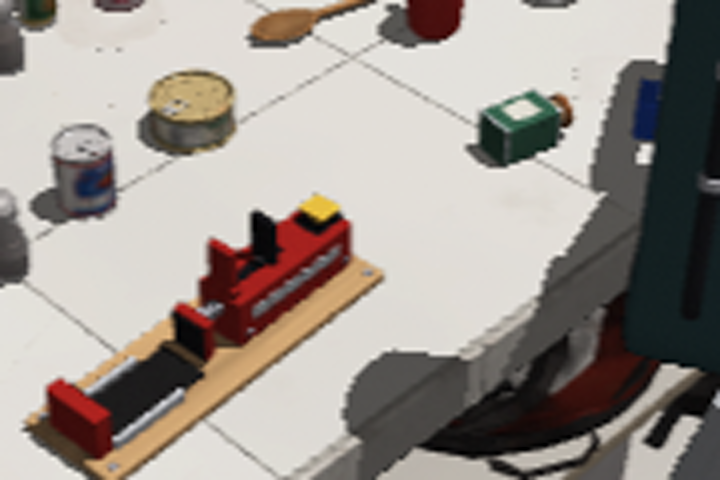

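The close crop shows the green canister lying on its side, label up. Its stopper points right and away at crop (562,108), which is side pixel (325,167). The blue look-alike is separate, at the arm's edge. I'll move above the canister for a wrist view.

Emit:
move_arm([
  [[330,-195,-20],[0,0,-49],1],
  [[330,-195,-20],[0,0,-49],1],
  [[330,-195,-20],[0,0,-49],1],
  [[330,-195,-20],[0,0,-49],1],
  [[330,-195,-20],[0,0,-49],1],
  [[330,-195,-20],[0,0,-49],1],
  [[330,-195,-20],[0,0,-49],1],
  [[330,-195,-20],[0,0,-49],1],
  [[330,-195,-20],[0,0,-49],1],
  [[330,-195,-20],[0,0,-49],1],
])

```text
time: 1.35
tool_pos: [0.419, -0.2434, 0.2253]
ee_rot: [-3.141, 0.0, 1.151]
wrist_force: [-1.5, -0.2, 0.8]
width: 0.0938
```

```bash
python3 - <<'E'
from h import *
o=status.get_obs(); c=cam("wrist",o); im=viewer.snapshot("wrist"); cv2.imwrite("pics/w1.png",im[:,:,::-1])
sc=viewer.snapshot("scene"); cv2.imwrite("pics/scene1.png",sc[:,:,::-1])
print(o["time"],np.round(o["tool_pos"],4),np.round(o["ee_rot"],4))
for nm,lo,hi in(("green",(50,60,25),(88,255,255)),("brown",(5,90,60),(20,255,255)),("blue",(105,120,40),(125,255,255))):
  for a,ce,b,l in blobs(mask(im,lo,hi),60): print(nm,a,ce,b,ray(c,ce,.03)[0].round(3))
E
```

```text
1.35 [ 0.419  -0.2434  0.2253] [-3.1412e+00  3.0000e-04  1.1513e+00]
green 981 [265.3, 173.1] [249, 149, 36, 51] [ 0.436 -0.249  0.03 ]
brown 1758 [498.9, 141.0] [481, 82, 31, 143] [ 0.703 -0.326  0.03 ]
brown 8987 [79.1, 221.8] [0, 172, 149, 108] [ 0.197 -0.211  0.03 ]
brown 69 [262.3, 206.5] [256, 204, 13, 7] [ 0.416 -0.286  0.03 ]
brown 92 [262.0, 213.5] [252, 211, 21, 6] [ 0.412 -0.294  0.03 ]
brown 85 [158.0, 274.6] [152, 267, 11, 13] [ 0.254 -0.315  0.03 ]
brown 130 [468.4, 304.2] [463, 281, 10, 46] [ 0.614 -0.523  0.03 ]
brown 121 [31.2, 306.6] [28, 288, 9, 40] [ 0.076 -0.288  0.03 ]
brown 1283 [145.5, 326.9] [112, 314, 64, 29] [ 0.201 -0.378  0.03 ]
blue 579 [217.0, 268.9] [186, 254, 55, 26] [ 0.328 -0.34   0.03 ]
```

View pics/w1.png

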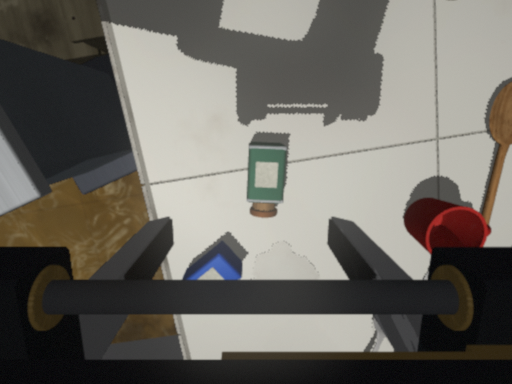

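The wrist view shows the green canister's top face at about (249–285, 148–202). The stopper is at (263,210), towards image-down, which is tool −x. The blue one at (215,262) is separate. The colours are clear, so I'll measure the canister's axis and refine the clamp from the scene and side views.

```bash
python3 - <<'E'
from h import *
o=status.get_obs(); c=cam("wrist",o); im=cv2.imread("pics/w1.png")[:,:,::-1]
g=[b for b in blobs(mask(im,(50,60,25),(88,255,255)),300) if 240<b[1][0]<290][0]
ys,xs=np.where(g[3]); P=ray(c,np.c_[xs,ys],.044)
r=cv2.minAreaRect((P[:,:2]*1000).astype(np.float32)); print("green rect mm",r)
print("box",cv2.boxPoints(r).round(1).tolist())
# side edges per row
for rr in range(150,201,5):
    k=xs[ys==rr]; 
    if len(k): print(rr,k.min(),k.max(),end="; ")
print()
b=[b for b in blobs(mask(im,(3,60,40),(22,255,255)),30) if 240<b[1][0]<290 and 195<b[1][1]<225]
for q in b: print("stop",q[:3],ray(c,q[1],.03)[0].round(3))
# clamp board
for n in("scene","side"):
    s=cv2.imread(f"pics/{n}0.png")[:,:,::-1]; cc=cam(n)
    m=mask(s,(8,60,90),(20,170,255)); x0,y0,x1,y1=(150,190,290,270) if n=="scene" else (185,185,290,262)
    z=np.zeros_like(m); z[y0:y1,x0:x1]=m[y0:y1,x0:x1]
    m=z; pts=np.vstack([np.c_[np.where(q[3])[::-1]] for q in blobs(m,15)])
    W=ray(cc,pts,.012)[:,:2]*1000
    r=cv2.minAreaRect(W.astype(np.float32)); print(n,"board",r,cv2.boxPoints(r).round(0).tolist())
    cv2.imwrite("pics/b_%s.png"%n,m)
E
```

```text
green rect mm ((436.097900390625, -248.09945678710938), (58.443546295166016, 39.32949447631836), 63.38990783691406)
box [[405.3999938964844, -265.3999938964844], [440.6000061035156, -283.0], [466.79998779296875, -230.8000030517578], [431.6000061035156, -213.1999969482422]]
150 250 282; 155 250 284; 160 250 283; 165 250 283; 170 250 282; 175 249 282; 180 249 281; 185 249 281; 190 249 281; 195 249 280; 
stop (np.int32(294), [262.9, 209.6], [251, 203, 25, 14]) [ 0.415 -0.29   0.03 ]
scene board ((533.7068481445312, 146.89810180664062), (331.7995300292969, 106.58362579345703), 78.72639465332031) [[449.0, -5.0], [554.0, -26.0], [618.0, 299.0], [514.0, 320.0]]
side board ((536.5466918945312, 149.5220489501953), (337.945556640625, 108.63236236572266), 78.46145629882812) [[450.0, -5.0], [556.0, -27.0], [624.0, 304.0], [517.0, 326.0]]
```

Emit:
move_arm([
  [[3,17,60],[0,0,2.5],1],
  [[3,17,120],[0,0,2.5],1],
  [[3,17,170],[0,0,2.5],1],
  [[3,17,200],[0,0,2.5],1],
  [[3,17,213],[0,0,2.5],1],
  [[3,17,213],[0,0,2.5],1],
  [[3,17,213],[0,0,2.5],0],
  [[3,17,213],[0,0,2.5],-1],
  [[3,17,213],[0,0,2.5],-1],
  [[3,17,213],[0,0,2.5],-1],
  [[3,17,213],[0,0,2.5],-1],
  [[3,17,213],[0,0,2.5],-1],
])

```text
time: 2.95
tool_pos: [0.4368, -0.2464, 0.0126]
ee_rot: [3.141, 0.0, 1.11]
wrist_force: [-1.1, 0.2, -0.0]
width: 0.0438
```

Emit:
move_arm([
  [[0,0,-40],[0,0,0],-1],
  [[0,0,-100],[0,0,0],-1],
  [[40,-9,-145],[0,0,-3],-1],
  [[90,-20,-185],[0,0,-6],-1],
  [[145,-32,-215],[0,0,-9],-1],
  [[200,-44,-238],[0,0,-12],-1],
  [[260,-57,-238],[0,0,-15],-1],
  [[320,-70,-238],[0,0,-15],-1],
  [[370,-81,-238],[0,0,-15],-1],
  [[397,-87,-238],[0,0,-15],-1],
  [[397,-87,-238],[0,0,-15],-1],
  [[397,-87,-238],[0,0,-15],-1],
  [[397,-87,-238],[0,0,-15],-1],
])

```text
time: 4.58
tool_pos: [0.535, 0.1469, 0.2505]
ee_rot: [3.142, 0.0, 1.371]
wrist_force: [-0.9, 0.6, -1.4]
width: 0.0437
```

```bash
python3 - <<'E'
from h import *
o=status.get_obs(); c=cam("wrist",o); im=viewer.snapshot("wrist")
print(o["time"],np.round(o["tool_pos"],4),np.round(o["ee_rot"],4),o["width"],np.round(o["wrist_force"],2))
np.savez("w2.npz",im=im,pos=o["tool_pos"],rot=o["ee_rot"])
for nm,lo,hi in(("red",(0,150,60),(6,255,255)),("wood",(8,60,90),(22,170,255)),("green",(50,60,25),(88,255,255))):
  for a,ce,b,l in blobs(mask(im,lo,hi),80): print(nm,a,ce,b,ray(c,ce,.05)[0].round(3))
cv2.imwrite("pics/w2.png",cv2.resize(im[:,:,::-1],None,fx=1.5,fy=1.5))
E
```

```text
4.575 [0.535  0.1469 0.2505] [3.1416e+00 5.0000e-04 1.3705e+00] 0.043693802836689354 [-0.88  0.56 -1.4 ]
red 494 [243.7, 40.7] [226, 35, 48, 15] [0.557 0.296 0.05 ]
red 142 [255.4, 158.5] [240, 155, 28, 9] [0.544 0.164 0.05 ]
wood 5998 [20.6, 129.6] [0, 0, 101, 210] [0.277 0.253 0.05 ]
wood 1323 [63.3, 60.7] [43, 0, 38, 115] [0.352 0.316 0.05 ]
wood 113 [85.5, 20.0] [83, 0, 6, 39] [0.39  0.351 0.05 ]
wood 114 [97.6, 11.9] [94, 0, 9, 29] [0.406 0.356 0.05 ]
wood 5038 [251.5, 115.7] [210, 35, 83, 146] [0.549 0.215 0.05 ]
wood 2129 [112.0, 108.3] [89, 46, 47, 123] [0.391 0.255 0.05 ]
wood 309 [31.9, 79.0] [24, 57, 16, 46] [0.311 0.305 0.05 ]
wood 96 [36.5, 114.3] [31, 104, 10, 23] [0.302 0.266 0.05 ]
wood 138 [130.4, 158.4] [126, 146, 11, 24] [0.395 0.194 0.05 ]
wood 415 [249.7, 318.5] [227, 314, 45, 12] [ 0.493 -0.051  0.05 ]
wood 604 [249.4, 330.4] [223, 316, 55, 24] [ 0.489 -0.069  0.05 ]
green 310 [253.3, 219.3] [237, 209, 36, 17] [0.526 0.089 0.05 ]
green 428 [282.7, 262.8] [276, 238, 15, 42] [0.552 0.022 0.05 ]
green 301 [217.7, 265.7] [211, 246, 13, 33] [0.468 0.035 0.05 ]
```

View pics/w2.png

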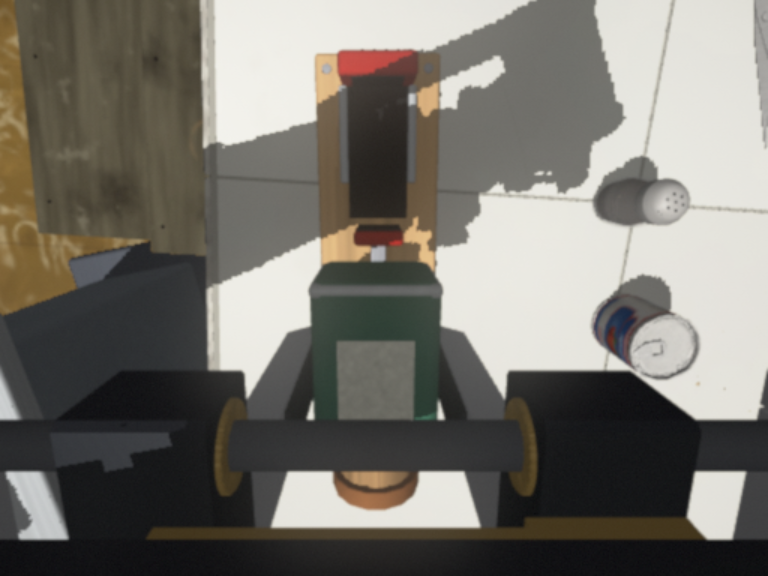

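The canister is held straight. The fixed jaw is at about (252,45), the rails at columns ~230 and ~274, and the moving jaw at (253,157), in original pixels. Next I'll fit the clamp's axis and origin from the board edges and the jaw.

```bash
python3 - <<'E'
from h import *
d=np.load("w2.npz"); im=d["im"]; o=dict(tool_pos=d["pos"],ee_rot=d["rot"]); c=cam("wrist",o)
g=cv2.GaussianBlur(cv2.cvtColor(im,cv2.COLOR_RGB2HSV),(3,3),0)
m=mask(im,(8,60,40),(24,200,255))
L,Rr=[],[]
for r in range(45,150,3):
    k=np.where(m[r,195:305])[0]+195
    if len(k): L.append((k.min()-.5,r)); Rr.append((k.max()+.5,r))
def fit(p):
    W=ray(c,p,.012)[:,:2]; vx,vy,x,y=cv2.fitLine((W*1000).astype(np.float32),cv2.DIST_HUBER,0,.01,.01).ravel()
    if vy<0: vx,vy=-vx,-vy
    return np.degrees(np.arctan2(vy,vx)),np.array([x,y]),W
aL,pL,_=fit(L); aR,pR,_=fit(Rr); print("edge yaw",aL,aR,L[::8],Rr[::8])
a=np.radians((aL+aR)/2); u=np.array([np.cos(a),np.sin(a)]); n=np.array([-u[1],u[0]])
print("n offsets L,R,width",n@pL,n@pR,n@pL-n@pR,"axis n:",(n@pL+n@pR)/2)
# board end, fixed jaw red extents, grey rails
cols=[216,222,286]; 
for k in cols: 
    r=np.where(m[:80,k])[0].min()-.5; W=ray(c,(k,r),.012)[0,:2]*1000; print("board end s",u@W,r)
red=mask(im,(0,120,40),(8,255,255)); 
for b in blobs(red,80):
    ys,xs=np.where(b[3]); print("red",b[2]); 
    for z in(.056,.058,.03): 
        W=ray(c,np.c_[xs,ys],z)[:,:2]*1000; print(z,"s",(W@u).min(),(W@u).max(),"n",(W@n).min(),(W@n).max())
for r in (70,90,110): print(r,im[r,224:284].mean(1).astype(int).tolist())
for r in (70,90,110):
    for k in (224,284): print(k,ray(c,(k,r),.022)[0,:2]@n*1000)
E
```

```text
edge yaw 78.5257 78.89911 [(np.float64(209.5), 45), (np.float64(210.5), 69), (np.float64(211.5), 93), (np.float64(212.5), 117), (np.float64(212.5), 141)] [(np.float64(292.5), 45), (np.float64(292.5), 69), (np.float64(291.5), 93), (np.float64(290.5), 117), (np.float64(290.5), 141)]
n offsets L,R,width -445.83295 -547.99963 102.16669 axis n: -496.9163
board end s 413.77763276530675 35.5
board end s 413.75544194293195 35.5
board end s 413.5187344153866 35.5
red [225, 34, 50, 17]
0.056 s 388.4541680407684 404.71453499928856 n -521.5119852286341 -467.56728340824907
0.058 s 388.0546740219153 404.22782778939165 n -521.3695641719754 -467.71419712476364
0.03 s 393.6475902858598 411.04172872794805 n -523.3634589651962 -465.65740509355925
red [236, 154, 33, 10]
0.056 s 262.70955036542296 273.5865182735165 n -516.3459335692079 -478.0695323429602
0.058 s 262.98449311617117 273.8031219300386 n -516.2312208571066 -478.1601167868903
0.03 s 259.13529460569646 270.7706707387299 n -517.8371988265247 -476.8919345718697
70 [97, 94, 96, 102, 105, 102, 97, 80, 62, 58, 55, 56, 56, 55, 54, 54, 54, 54, 53, 53, 54, 52, 51, 51, 51, 51, 50, 50, 49, 49, 49, 50, 54, 58, 54, 49, 48, 48, 47, 47, 49, 48, 48, 50, 47, 47, 47, 66, 115, 135, 114, 106, 103, 98, 131, 166, 172, 173, 172, 171]
90 [88, 85, 89, 96, 99, 99, 95, 79, 57, 48, 46, 46, 45, 44, 46, 44, 45, 43, 40, 43, 42, 43, 42, 42, 39, 41, 40, 40, 41, 38, 38, 40, 39, 37, 40, 38, 41, 39, 38, 38, 39, 40, 38, 39, 38, 39, 42, 59, 82, 91, 96, 93, 89, 87, 83, 84, 85, 85, 84, 83]
110 [86, 84, 83, 88, 95, 96, 95, 86, 66, 44, 38, 38, 37, 37, 37, 37, 39, 37, 38, 36, 36, 35, 36, 34, 35, 35, 33, 36, 36, 34, 35, 35, 32, 36, 33, 34, 33, 35, 34, 36, 34, 34, 35, 34, 37, 35, 40, 60, 83, 93, 95, 92, 88, 82, 83, 83, 85, 85, 84, 85]
224 -463.2854923226974
284 -536.7321558415307
224 -462.76649105543345
284 -537.2445578721532
224 -462.2327057739031
284 -537.771556236236
```

```bash
python3 - <<'E'
from h import *
d=np.load("w2.npz"); im=d["im"]; o=dict(tool_pos=d["pos"],ee_rot=d["rot"]); c=cam("wrist",o)
cr=im[28:172,200:306]; cr=np.clip(cr.astype(int)*1.6,0,255).astype(np.uint8)
cv2.imwrite("pics/w2c.png",cv2.resize(cr[:,:,::-1],None,fx=4,fy=4,interpolation=cv2.INTER_NEAREST))
a=np.radians(78.71); u=np.array([np.cos(a),np.sin(a)])
for r,z in((120.5,.022),(121.5,.022)): print(r,u@ray(c,(230,r),z)[0,:2]*1000)
for k in (231,272): print(k,[(r,im[r,k].tolist()) for r in range(114,130,1)])
for k in (252,): print(k,[(r,im[r,k].tolist()) for r in list(range(32,60))+list(range(148,170))])
for r in (35,45,52): print(r,"z56",u@ray(c,(252,r),.056)[0,:2]*1000,"z16",u@ray(c,(252,r),.016)[0,:2]*1000)
E
```

```text
120.5 312.36661010689716
121.5 311.1301565930491
231 [(114, [86, 87, 85]), (115, [88, 87, 86]), (116, [88, 87, 86]), (117, [88, 88, 86]), (118, [88, 89, 88]), (119, [89, 89, 87]), (120, [88, 88, 87]), (121, [84, 81, 76]), (122, [85, 75, 63]), (123, [90, 75, 56]), (124, [91, 76, 57]), (125, [91, 77, 57]), (126, [92, 76, 57]), (127, [91, 75, 57]), (128, [91, 75, 56]), (129, [90, 74, 55])]
272 [(114, [84, 84, 83]), (115, [85, 85, 83]), (116, [86, 85, 85]), (117, [87, 87, 86]), (118, [85, 86, 85]), (119, [86, 87, 85]), (120, [85, 83, 82]), (121, [86, 80, 72]), (122, [94, 80, 63]), (123, [99, 82, 62]), (124, [101, 84, 61]), (125, [101, 82, 61]), (126, [101, 83, 62]), (127, [101, 84, 62]), (128, [101, 84, 61]), (129, [101, 83, 61])]
252 [(32, [222, 218, 207]), (33, [185, 154, 147]), (34, [170, 89, 83]), (35, [184, 79, 73]), (36, [191, 80, 72]), (37, [193, 79, 72]), (38, [193, 78, 72]), (39, [193, 78, 71]), (40, [193, 78, 71]), (41, [192, 75, 69]), (42, [193, 77, 71]), (43, [193, 76, 69]), (44, [189, 74, 68]), (45, [158, 70, 64]), (46, [111, 64, 60]), (47, [101, 62, 57]), (48, [98, 63, 59]), (49, [91, 62, 56]), (50, [80, 61, 57]), (51, [66, 60, 55]), (52, [66, 60, 56]), (53, [63, 57, 52]), (54, [62, 57, 52]), (55, [63, 57, 53]), (56, [62, 56, 52]), (57, [61, 55, 51]), (58, [62, 56, 52]), (59, [63, 57, 54]), (148, [107, 87, 63]), (149, [88, 73, 55]), (150, [54, 46, 38]), (151, [43, 39, 35]), (152, [45, 39, 35]), (153, [54, 41, 36]), (154, [73, 41, 35]), (155, [87, 41, 35]), (156, [91, 42, 36]), (157, [93, 43, 37]), (158, [92, 43, 36]), (159, [91, 42, 36]), (160, [89, 42, 35]), (161, [89, 43, 37]), (162, [88, 49, 43]), (163, [110, 85, 83]), (164, [151, 142, 144]), (165, [175, 174, 178]), (166, [179, 180, 182]), (167, [179, 180, 183]), (168, [180, 180, 184]), (169, [180, 180, 183])]
35 z56 403.64822713655354 z16 413.2657586111829
45 z56 393.5271871849856 z16 402.05902582979303
52 z56 386.3600904532709 z16 394.1231083474934
```

View pics/w2c.png

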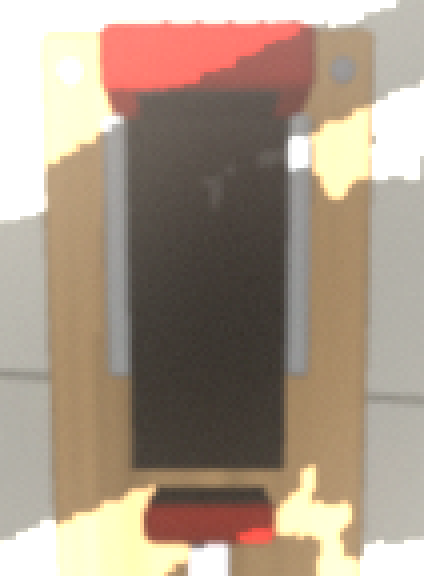

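Emit:
move_arm([
  [[50,1,0],[0,0,-0.2],-1],
  [[90,1.4,30],[0,0,-0.2],-1],
  [[102,1.4,80],[0,0,-0.2],-1],
  [[102,1.4,130],[0,0,-0.2],-1],
  [[102,1.4,165],[0,0,-0.2],-1],
  [[102,1.4,165],[0,0,-0.2],-1],
  [[102,1.4,165],[0,0,-0.2],-1],
])

```text
time: 5.5
tool_pos: [0.5578, 0.2476, 0.0875]
ee_rot: [3.139, -0.001, 1.375]
wrist_force: [0.1, -0.4, -1.4]
width: 0.0439
```

```bash
python3 - <<'E'
from h import *
o=status.get_obs(); im=viewer.snapshot("wrist"); s=viewer.snapshot("side"); sc=viewer.snapshot("scene")
np.savez("w3.npz",im=im,pos=o["tool_pos"],rot=o["ee_rot"])
p=np.array(o["tool_pos"][:2])*1000; a=np.radians(78.71); u=np.array([np.cos(a),np.sin(a)]); n=np.array([-u[1],u[0]])
print(o["time"],np.round(o["tool_pos"],4),np.round(o["ee_rot"],4),"s,n",u@p,n@p,np.round(o["wrist_force"],2))
w=cv2.resize(np.clip(im[0:260,150:350].astype(int)*1.5,0,255).astype(np.uint8),None,fx=2,fy=2)
w2=cv2.resize(s[180:270,180:300],None,fx=3.3,fy=3.3,interpolation=2)[:297]; w3=cv2.resize(sc[180:270,140:290],None,fx=2.64,fy=2.64,interpolation=2)
C=np.zeros((560,800,3),np.uint8); C[:520,:400]=w; C[:w2.shape[0],400:400+w2.shape[1]]=w2[:,:400]; C[300:300+w3.shape[0],400:400+w3.shape[1]]=w3[:,:400]
cv2.imwrite("pics/w3.png",C[:,:,::-1])
E
```

```text
5.5 [0.5578 0.2476 0.0875] [ 3.1389e+00 -1.5000e-03  1.3748e+00] s,n 351.97497517544815 -498.5777531866139 [ 0.09 -0.42 -1.36]
```

View pics/w3.png

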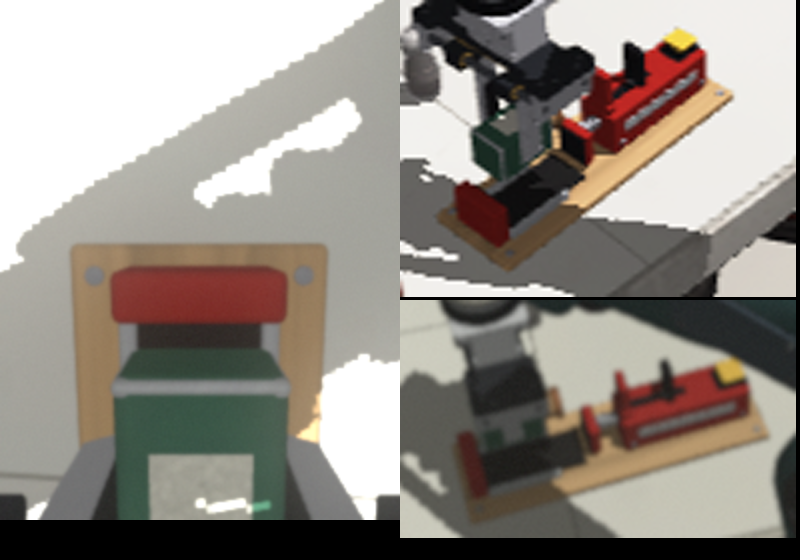

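Hovering over the cradle, the canister's columns (113–288 in the crop) are centred on the rails and jaw (111–288). The gap to the fixed jaw is about 5 mm. I'll make a small correction and lower it.

Emit:
move_arm([
  [[-2,-0.8,20],[0,0,0],-1],
  [[-2,-0.8,40],[0,0,0],-1],
  [[-2,-0.8,50],[0,0,0],-1],
  [[-2,-0.8,55],[0,0,0],-1],
  [[-2,-0.8,57.5],[0,0,0],-1],
  [[-2,-0.8,57.5],[0,0,0],-1],
  [[-2,-0.8,57.5],[0,0,0],-1],
])

```text
time: 6.52
tool_pos: [0.5559, 0.2461, 0.0286]
ee_rot: [3.14, -0.001, 1.376]
wrist_force: [0.7, -0.2, -0.1]
width: 0.0439
```

```bash
python3 - <<'E'
from h import *
o=status.get_obs(); print(o["time"],np.round(o["tool_pos"],4),np.round(o["wrist_force"],2),np.round(o["wrist_torque"],2))
E
```

```text
6.525 [0.5559 0.2461 0.0286] [ 0.68 -0.21 -0.14] [-0.01 -0.09  0.03]
```

The weight has transferred, as the z force went from −1.4 to −0.1 N. Now I'll open and rise.

Emit:
move_arm([
  [[0,0,0],[0,0,0],0.3],
  [[0,0,0],[0,0,0],0.6],
  [[0,0,0],[0,0,0],0.6],
  [[0,0,0],[0,0,0],0.6],
  [[0,0,-20],[0,0,0],0.6],
  [[-20,0,-70],[0,0,0],0.6],
  [[-60,0,-120],[0,0,0],0.6],
  [[-110,0,-170],[0,0,0],0.6],
  [[-150,0,-200],[0,0,0],0.6],
  [[-170,0,-210],[0,0,0],0.6],
  [[-170,0,-210],[0,0,0],-1],
  [[-170,0,-210],[0,0,0],-1],
])

```text
time: 8.02
tool_pos: [0.5218, 0.0802, 0.2356]
ee_rot: [-3.138, 0.0, 1.377]
wrist_force: [-0.2, 1.0, 0.5]
width: 0.0585
```

```bash
python3 - <<'E'
from h import *
o=status.get_obs(); im=viewer.snapshot("wrist")
np.savez("w4.npz",im=im,pos=o["tool_pos"],rot=o["ee_rot"])
p=np.array(o["tool_pos"][:2])*1000; a=np.radians(78.71); u=np.array([np.cos(a),np.sin(a)]); n=np.array([-u[1],u[0]])
print(o["time"],np.round(o["tool_pos"],4),np.round(o["ee_rot"],4),"s,n",u@p,n@p,np.round(o["wrist_force"],2))
w=cv2.resize(np.clip(im[0:300,150:350].astype(int)*1.5,0,255).astype(np.uint8),None,fx=2,fy=2)
cv2.imwrite("pics/w4.png",w[:,:,::-1])
E
```

```text
8.025 [0.5218 0.0802 0.2356] [-3.1377e+00  2.0000e-04  1.3767e+00] s,n 180.79571571286894 -496.0349284851453 [-0.23  0.96  0.53]
```

View pics/w4.png

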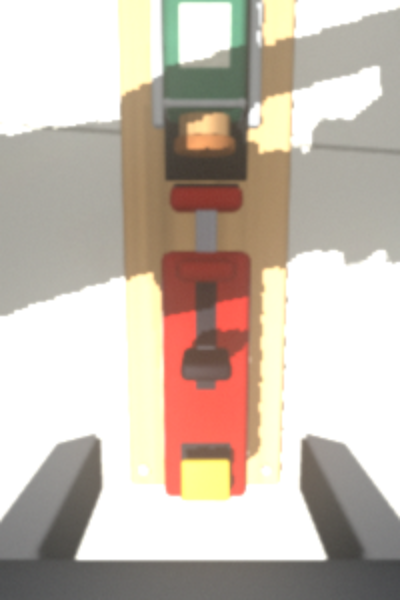

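The canister lies in the cradle, with the stopper at crop (207,130) facing the jaw at (207,198). The trigger top is at (207,365) and the tab at (206,480). I'll measure these.

```bash
python3 - <<'E'
from h import *
d=np.load("w4.npz"); im=d["im"]; o=dict(tool_pos=d["pos"],ee_rot=d["rot"]); c=cam("wrist",o)
a=np.radians(78.71); u=np.array([np.cos(a),np.sin(a)]); n=np.array([-u[1],u[0]])
def sn(px,z): W=ray(c,px,z)[:,:2]*1000; return np.c_[W@u,W@n].round(1)
y=max(blobs(mask(im,(22,150,120),(32,255,255)),50),key=lambda b:b[0]); ys,xs=np.where(y[3]); W=sn(np.c_[xs,ys],.076)
print("tab",y[:3],W.min(0),W.max(0),sn(y[1],.076))
col=im[160:205,253]; print([(r+160,v.tolist()) for r,v in enumerate(col) if 168<=r+160<=200])
row=im[182]; print([(k,row[k].tolist()) for k in range(236,272)])
for r in(174,176,178,180,182,184,186,188,190,192): print(r,sn((253,r),.108),end=" ")
print()
for r in(99,105,122,126,128,133,134): print(r,sn((253,r),.058),sn((253,r),.062),end=" ")
print([(r,im[r,253].tolist()) for r in range(88,142,1)])
E
```

```text
tab (np.int32(395), [252.5, 239.7], [241, 231, 23, 19]) [  99.4 -509.6] [ 121.5 -484.1] [[ 110.9 -497.4]]
[(168, [66, 51, 45]), (169, [65, 50, 43]), (170, [67, 51, 46]), (171, [68, 53, 47]), (172, [73, 58, 54]), (173, [84, 73, 70]), (174, [83, 72, 68]), (175, [68, 53, 46]), (176, [68, 51, 45]), (177, [65, 49, 42]), (178, [69, 52, 46]), (179, [68, 52, 44]), (180, [68, 51, 43]), (181, [69, 53, 47]), (182, [72, 56, 50]), (183, [77, 63, 58]), (184, [81, 67, 63]), (185, [82, 68, 65]), (186, [83, 68, 65]), (187, [82, 68, 63]), (188, [78, 64, 58]), (189, [77, 62, 57]), (190, [81, 66, 61]), (191, [87, 74, 71]), (192, [88, 75, 70]), (193, [91, 74, 71]), (194, [121, 73, 67]), (195, [171, 71, 62]), (196, [199, 71, 60]), (197, [201, 70, 59]), (198, [200, 68, 57]), (199, [201, 70, 59]), (200, [200, 70, 59])]
[(236, [206, 74, 65]), (237, [205, 73, 63]), (238, [204, 70, 60]), (239, [197, 71, 61]), (240, [156, 65, 56]), (241, [90, 60, 53]), (242, [77, 61, 56]), (243, [75, 61, 55]), (244, [75, 60, 55]), (245, [76, 62, 55]), (246, [74, 59, 53]), (247, [74, 58, 52]), (248, [74, 58, 52]), (249, [74, 58,
[... 1398 characters left out ...]
, 84]), (109, [88, 85, 85]), (110, [88, 86, 85]), (111, [87, 84, 85]), (112, [87, 85, 85]), (113, [87, 85, 85]), (114, [86, 83, 83]), (115, [88, 84, 85]), (116, [89, 86, 86]), (117, [88, 85, 85]), (118, [87, 84, 85]), (119, [88, 85, 86]), (120, [88, 85, 85]), (121, [89, 86, 86]), (122, [87, 84, 85]), (123, [89, 85, 85]), (124, [88, 83, 84]), (125, [86, 76, 74]), (126, [86, 57, 54]), (127, [87, 44, 37]), (128, [85, 39, 33]), (129, [83, 41, 34]), (130, [83, 41, 34]), (131, [90, 41, 35]), (132, [94, 42, 36]), (133, [96, 43, 37]), (134, [97, 43, 36]), (135, [98, 45, 38]), (136, [96, 43, 37]), (137, [94, 44, 38]), (138, [92, 44, 38]), (139, [88, 44, 38]), (140, [76, 43, 35]), (141, [63, 44, 39])]
```

Emit:
move_arm([
  [[-25,1.4,0],[0,0,0],-1],
  [[-25,1.4,30],[0,0,0],-1],
  [[-25,1.4,70],[0,0,0],-1],
  [[-25,1.4,110],[0,0,0],-1],
  [[-25,1.4,140],[0,0,0],-1],
  [[-25,1.4,154],[0,0,0],-1],
  [[-25,1.4,154],[0,0,0],-1],
  [[-22,1.4,154],[0,0,0],-1],
  [[-19,1.4,154],[0,0,0],-1],
  [[-16,1.4,154],[0,0,0],-1],
  [[-14,1.4,154],[0,0,0],-1],
  [[-12,1.4,154],[0,0,0],-1],
  [[-12,1.4,154],[0,0,0],-1],
])

```text
time: 9.7
tool_pos: [0.5215, 0.0666, 0.0842]
ee_rot: [3.141, 0.001, 1.376]
wrist_force: [-1.0, -2.2, 2.1]
width: 0.0002
```

```bash
cat > st.py <<'E'
from h import *
o=status.get_obs(); p=np.array(o["tool_pos"][:2])*1000; a=np.radians(78.71); u=np.array([np.cos(a),np.sin(a)]); n=np.array([-u[1],u[0]])
f=np.array(o["wrist_force"]); print("t %.2f s %.1f n %.1f z %.1f yaw %.2f F_u %.1f F_n %.1f Fz %.1f w %.3f"%(o["time"],u@p,n@p,o["tool_pos"][2]*1e3,np.degrees(o["ee_rot"][2]),u@f[:2],n@f[:2],f[2],o["width"]))
E
python3 st.py
```

```text
t 9.70 s 167.4 n -498.4 z 84.2 yaw 78.81 F_u -2.3 F_n 0.6 Fz 2.1 w 0.000
```

Emit:
move_arm([
  [[4,0,0],[0,0,0],-1],
  [[8,0,0],[0,0,0],-1],
  [[12,0,0],[0,0,0],-1],
  [[14,0,0],[0,0,0],-1],
  [[14,0,0],[0,0,0],-1],
])

```text
time: 10.32
tool_pos: [0.5238, 0.0783, 0.0843]
ee_rot: [-3.141, 0.005, 1.374]
wrist_force: [-2.1, -6.0, 3.8]
width: 0.0005
```

```bash
python3 st.py; python3 - <<'E'
from h import *
for n in("side","scene"): cv2.imwrite(f"pics/{n}2.png",viewer.snapshot(n)[:,:,::-1])
im=viewer.snapshot("wrist"); cv2.imwrite("pics/w5.png",im[:,:,::-1])
s=cv2.imread("pics/side2.png")[175:265,190:300]; 
A=cv2.resize(s,None,fx=3.6,fy=3.6,interpolation=2); B=cv2.resize(im[:240,150:350,::-1],None,fx=2,fy=2)
C=np.zeros((480,800,3),np.uint8); C[:A.shape[0],:A.shape[1]]=A; C[:480,400:800]=B; cv2.imwrite("pics/v6.png",C)
E
```

```text
t 10.32 s 179.4 n -498.3 z 84.3 yaw 78.75 F_u -6.2 F_n 0.9 Fz 3.8 w 0.000
```

View pics/v6.png

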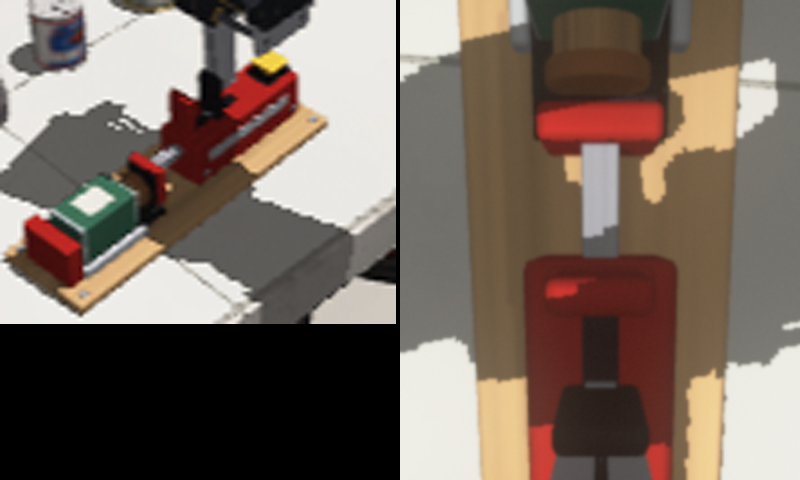

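The first stroke works, with the jaw advancing close to the stopper. The arm gives about 0.5 mm/N, which helps with force control. I'll finish this stroke, return, then make stroke 2.

Emit:
move_arm([
  [[2,0,0],[0,0,0],-1],
  [[4,0,0],[0,0,0],-1],
  [[4,0,0],[0,0,0],-1],
  [[4,0,0],[0,0,0],-1],
])

```text
time: 10.98
tool_pos: [0.5246, 0.082, 0.0843]
ee_rot: [-3.142, 0.006, 1.375]
wrist_force: [-2.6, -7.6, 2.7]
width: 0.0004
```

```bash
python3 st.py
```

```text
t 10.97 s 183.1 n -498.4 z 84.3 yaw 78.75 F_u -8.0 F_n 1.1 Fz 2.7 w 0.000
```

Emit:
move_arm([
  [[-8,0,0],[0,0,0],-1],
  [[-20,0,0],[0,0,0],-1],
  [[-24,0,0],[0,0,0],-1],
  [[-24,0,0],[0,0,0],-1],
  [[-24,0,0],[0,0,0],-1],
])

```text
time: 11.6
tool_pos: [0.5204, 0.0614, 0.0839]
ee_rot: [3.142, -0.0, 1.376]
wrist_force: [0.4, 0.4, -0.3]
width: 0.0005
```

```bash
python3 st.py
```

```text
t 11.60 s 162.1 n -498.3 z 83.9 yaw 78.83 F_u 0.4 F_n -0.3 Fz -0.3 w 0.000
```

Emit:
move_arm([
  [[6,0,0],[0,0,0],-1],
  [[12,0,0],[0,0,0],-1],
  [[17,0,0],[0,0,0],-1],
  [[21,0,0],[0,0,0],-1],
  [[24,0,0],[0,0,0],-1],
  [[24,0,0],[0,0,0],-1],
  [[24,0,0],[0,0,0],-1],
])

```text
time: 12.48
tool_pos: [0.5244, 0.0817, 0.0841]
ee_rot: [-3.141, 0.007, 1.375]
wrist_force: [-2.8, -9.6, 2.3]
width: 0.0006
```

```bash
python3 st.py; python3 - <<'E'
from h import *
im=viewer.snapshot("wrist"); cv2.imwrite("pics/w7.png",im[:,:,::-1])
E
```

```text
t 12.47 s 182.8 n -498.3 z 84.1 yaw 78.78 F_u -10.0 F_n 0.8 Fz 2.3 w 0.001
```

Emit:
move_arm([
  [[-12,0,0],[0,0,0],-1],
  [[-24,0,0],[0,0,0],-1],
  [[-24,0,0],[0,0,0],-1],
  [[-24,0,0],[0,0,0],-1],
  [[-24,0,0],[0,0,0],-1],
  [[-18,0,0],[0,0,0],-1],
  [[-12,0,0],[0,0,0],-1],
  [[-8,0,0],[0,0,0],-1],
  [[-5,0,0],[0,0,0],-1],
  [[-2,0,0],[0,0,0],-1],
  [[0,0,0],[0,0,0],-1],
  [[0,0,0],[0,0,0],-1],
  [[0,0,0],[0,0,0],-1],
])

```text
time: 14.15
tool_pos: [0.5241, 0.0803, 0.0841]
ee_rot: [-3.141, 0.01, 1.375]
wrist_force: [-3.3, -12.0, 3.8]
width: 0.0
```

```bash
python3 st.py; python3 - <<'E'
from h import *
im=viewer.snapshot("wrist"); s=viewer.snapshot("side")[:,:,::-1][175:265,190:300]
A=cv2.resize(s,None,fx=3.6,fy=3.6,interpolation=2); B=cv2.resize(im[:240,150:350,::-1],None,fx=2,fy=2)
C=np.zeros((480,800,3),np.uint8); C[:A.shape[0],:A.shape[1]]=A; C[:480,400:800]=B; cv2.imwrite("pics/v8.png",C)
E
```

```text
t 14.15 s 181.4 n -498.2 z 84.1 yaw 78.75 F_u -12.4 F_n 0.9 Fz 3.8 w 0.000
```

View pics/v8.png

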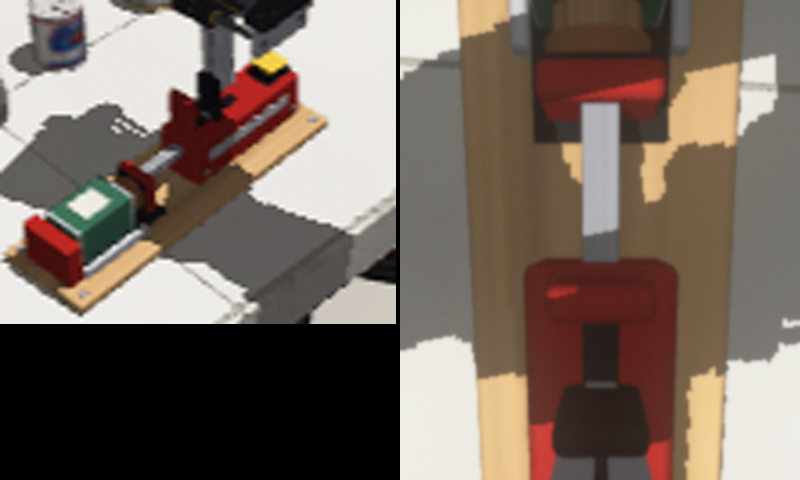

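The jaw seems to have advanced less than 12 mm per stroke between pictures. I'll measure it in the saved wrist frames.

```bash
python3 - <<'E'
from h import *
im=viewer.snapshot("wrist"); cv2.imwrite("pics/w8.png",im[:,:,::-1])
d=np.load("w4.npz"); a=np.radians(78.71); u=np.array([np.cos(a),np.sin(a)])
fr=[("w4",d["im"],dict(tool_pos=d["pos"],ee_rot=d["rot"]))]
for n,p,r in(("w5",[.5238,.0783,.0843],[-3.141,.005,1.374]),("w7",[.5244,.0817,.0841],[-3.141,.007,1.375]),("w8",[.5241,.0803,.0841],[-3.141,.01,1.375])):
    fr.append((n,cv2.imread(f"pics/{n}.png")[:,:,::-1],dict(tool_pos=p,ee_rot=r)))
for n,im,o in fr:
    c=cam("wrist",o); g=im.astype(int)
    sl=g[:140,251:256].mean(1); red=(sl[:,0]-sl[:,1]>25); k=np.where(red)[0]
    runs=np.split(k,np.where(np.diff(k)>1)[0]+1)
    print(n,[(int(q[0]),int(q[-1]),*(np.round(u@ray(c,(253,e+.5),.058)[0,:2]*1000,1) for e in (q[0]-1,q[-1]))) for q in runs if len(q)>3])
E
```

```text
w4 [(57, 74, np.float64(310.8), np.float64(292.8)), (93, 104, np.float64(274.3), np.float64(261.7)), (126, 139, np.float64(239.2), np.float64(223.8))]
w5 [(25, 35, np.float64(299.3), np.float64(293.3)), (50, 71, np.float64(285.5), np.float64(273.0)), (129, 139, np.float64(238.6), np.float64(231.6))]
w7 [(23, 34, np.float64(303.7), np.float64(297.1)), (40, 61, np.float64(294.4), np.float64(282.1)), (134, 139, np.float64(238.9), np.float64(235.1))]
w8 [(20, 23, np.float64(303.7), np.float64(301.5)), (29, 50, np.float64(298.8), np.float64(286.7)), (131, 139, np.float64(239.3), np.float64(233.6))]
```

Referenced to the housing edge, the jaw is at about 11, 20 and 25 mm, so each stroke keeps only about one tooth. I'll push this stroke a bit deeper to find its end.

Emit:
move_arm([
  [[2,0,0],[0,0,0],-1],
  [[4,0,0],[0,0,0],-1],
  [[4,0,0],[0,0,0],-1],
])

```text
time: 14.68
tool_pos: [0.5245, 0.0824, 0.0842]
ee_rot: [-3.141, 0.014, 1.374]
wrist_force: [-4.5, -15.8, 3.9]
width: 0.0001
```

```bash
python3 st.py; cat > jaw.py <<'E'
from h import *
o=status.get_obs(); im=viewer.snapshot("wrist"); c=cam("wrist",o); a=np.radians(78.71); u=np.array([np.cos(a),np.sin(a)])
sl=im[:150,251:256].astype(int).mean(1); k=np.where(sl[:,0]-sl[:,1]>25)[0]
for q in np.split(k,np.where(np.diff(k)>1)[0]+1):
    if len(q)>3: print("red",q[0],q[-1],np.round([u@ray(c,(253,e+.5),.058)[0,:2]*1000 for e in (q[0]-1,q[-1])],1))
E
python3 jaw.py
```

```text
t 14.68 s 183.5 n -498.2 z 84.2 yaw 78.73 F_u -16.4 F_n 1.4 Fz 3.9 w 0.000
red 29 50 [300.8 288.7]
red 134 149 [239.4 229.2]
```

Emit:
move_arm([
  [[-14,0,0],[0,0,0],-1],
  [[-26,0,0],[0,0,0],-1],
  [[-30,0,0],[0,0,0],-1],
  [[-30,0,0],[0,0,0],-1],
  [[-30,0,0],[0,0,0],-1],
])

```text
time: 15.35
tool_pos: [0.52, 0.0596, 0.084]
ee_rot: [3.142, -0.0, 1.376]
wrist_force: [-0.8, -0.0, 0.2]
width: 0.0003
```

```bash
python3 st.py; python3 jaw.py;  python3 - <<'E'
from h import *
im=viewer.snapshot("wrist"); print([(r,im[r,253].tolist()) for r in range(185,250,3)])
cv2.imwrite("pics/w9.png",cv2.resize(im[:260,180:330,::-1],None,fx=2.3,fy=2.3))
E
```

```text
t 15.35 s 160.3 n -498.3 z 84.0 yaw 78.84 F_u -0.2 F_n 0.8 Fz 0.2 w 0.000
red 0 18 [293.8 283.7]
red 97 124 [239.3 222.2]
[(185, [40, 29, 25]), (188, [40, 29, 26]), (191, [42, 32, 27]), (194, [44, 33, 30]), (197, [45, 34, 31]), (200, [43, 31, 27]), (203, [45, 33, 29]), (206, [44, 31, 27]), (209, [44, 32, 28]), (212, [47, 35, 30]), (215, [48, 36, 32]), (218, [73, 61, 60]), (221, [68, 61, 60]), (224, [69, 62, 60]), (227, [64, 57, 55]), (230, [62, 55, 51]), (233, [61, 53, 50]), (236, [55, 48, 44]), (239, [53, 46, 43]), (242, [53, 45, 43]), (245, [51, 42, 42]), (248, [48, 40, 37])]
```

View pics/w9.png

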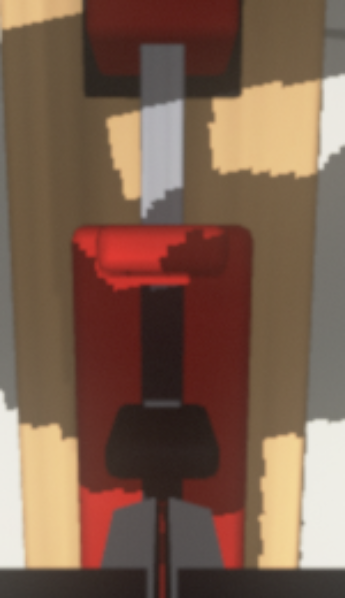

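The trigger is back out at crop (165,440), and the jaw is holding at about 24 mm. Next stroke.

Emit:
move_arm([
  [[8,0,0],[0,0,0],-1],
  [[14,0,0],[0,0,0],-1],
  [[18,0,0],[0,0,0],-1],
  [[21,0,0],[0,0,0],-1],
  [[24,0,0],[0,0,0],-1],
  [[27,0,0],[0,0,0],-1],
  [[28,0,0],[0,0,0],-1],
  [[28,0,0],[0,0,0],-1],
])

```text
time: 16.45
tool_pos: [0.5244, 0.0816, 0.0841]
ee_rot: [-3.141, 0.011, 1.374]
wrist_force: [-4.0, -13.5, 3.6]
width: 0.0003
```

```bash
python3 st.py; python3 jaw.py
```

```text
t 16.45 s 182.7 n -498.3 z 84.1 yaw 78.74 F_u -14.1 F_n 1.3 Fz 3.6 w 0.000
red 18 40 [306.  293.5]
red 133 149 [239.3 228.5]
```

Emit:
move_arm([
  [[-14,0,0],[0,0,0],-1],
  [[-28,0,0],[0,0,0],-1],
  [[-29,0,0],[0,0,0],-1],
  [[-29,0,0],[0,0,0],-1],
  [[-29,0,0],[0,0,0],-1],
  [[-20,0,0],[0,0,0],-1],
  [[-14,0,0],[0,0,0],-1],
  [[-10,0,0],[0,0,0],-1],
  [[-7,0,0],[0,0,0],-1],
  [[-4,0,0],[0,0,0],-1],
  [[-2,0,0],[0,0,0],-1],
  [[0,0,0],[0,0,0],-1],
  [[1,0,0],[0,0,0],-1],
  [[1,0,0],[0,0,0],-1],
])

```text
time: 18.25
tool_pos: [0.5235, 0.0777, 0.0843]
ee_rot: [-3.14, 0.022, 1.373]
wrist_force: [-7.2, -24.8, 6.0]
width: 0.0002
```

```bash
python3 st.py; python3 jaw.py
```

```text
t 18.25 s 178.7 n -498.2 z 84.3 yaw 78.66 F_u -25.7 F_n 2.2 Fz 6.0 w 0.000
red 7 30 [307.2 294.5]
red 127 149 [238.8 224.2]
```

The trigger stopped dead mid-stroke at 25.7 N, so roughly 19 N on the stopper, within limits. I'll ease to about 21 N, then check the jaw-to-canister gap by sampling along the clamp axis in the fixed views.

Emit:
move_arm([
  [[-1,0,0],[0,0,0],-1],
  [[-2,0,0],[0,0,0],-1],
  [[-2,0,0],[0,0,0],-1],
])

```text
time: 18.68
tool_pos: [0.5235, 0.0775, 0.0842]
ee_rot: [-3.14, 0.018, 1.373]
wrist_force: [-5.3, -20.2, 5.8]
width: 0.0003
```

```bash
python3 st.py; cat > prof.py <<'E'
from h import *
a=np.radians(78.71); u=np.array([np.cos(a),np.sin(a)]); n=np.array([-u[1],u[0]])
def nm(v):
    h,s,b=cv2.cvtColor(np.uint8([[v]]),cv2.COLOR_RGB2HSV)[0,0]
    if s<60: return "w" if b>150 else "g" if b>60 else "k"
    return "R" if h<7 or h>170 else "O" if h<24 else "G" if 45<h<95 else "k" if b<60 else "?"
for v in("scene","side"):
    im=viewer.snapshot(v); cv2.imwrite(f"pics/{v}_p.png",im[:,:,::-1]); c=cam(v)
    for off in (-12,0,12):
        s=np.arange(225,410,1.5); P=np.c_[(u*s[:,None]+n*(-497+off))/1000,np.full(len(s),.059)]
        q=proj(c,P); col=[cv2.getRectSubPix(im,(1,1),tuple(map(float,p)))[0,0] for p in q]
        t="".join(map(nm,col)); 
        r=[];i=0
        while i<len(t):
            j=i
            while j<len(t) and t[j]==t[i]: j+=1
            r.append(f"{t[i]}{s[i]:.0f}"); i=j
        print(v,off," ".join(r))
E
python3 prof.py; python3 - <<'E'
from h import *
c=cam("side"); print(proj(c,[[.5567,.25,.06]]).round(1))
E
```

```text
t 18.68 s 178.5 n -498.2 z 84.2 yaw 78.68 F_u -20.9 F_n 1.2 Fz 5.8 w 0.000
scene -12 R225 O240 R302 O306 g310 G326 g336 w342 g366 G372 g381 O388 R390 O406
scene 0 R225 O242 g243 O292 R300 O309 g316 G327 g334 w339 g369 G374 g381 R388 O408
scene 12 R225 k242 g243 k296 R297 O309 g316 G326 g336 w344 g366 G372 g381 R388 O408
side -12 R225 O254 R300 O315 g318 G324 w338 G370 g382 w384 g387 G390 R392
side 0 R225 g248 w260 g296 R298 O314 g320 G324 w338 G370 g382 w384 g387 R392
side 12 R225 g252 R298 O315 g318 w321 G324 w384 g387 k390 R392
[[214.8 231.5]]
```

The trigger is dead stopped: a 5 N change in force moves it only 0.2 mm. In the profile, the jaw's front is at s≈309–312, the canister's end at ≈316–318, and its bottom at ≈388 against the fixed jaw at 390–392. That gap matches the 8 mm head with the stopper home. Next I'll let go of the trigger and move above the tab.

Emit:
move_arm([
  [[-8,0,0],[0,0,0],-1],
  [[-20,0,0],[0,0,0],-1],
  [[-32,0,0],[0,0,0],-1],
  [[-32,0,-20],[0,0,0],-1],
  [[-50,-1,-20],[0,0,0],-1],
  [[-76,-1,-20],[0,0,0],-1],
  [[-76,-1,-10],[0,0,0],-1],
  [[-76,-1,-3],[0,0,0],-1],
  [[-76,-1,-3],[0,0,0],-1],
  [[-76,-1,-3],[0,0,0],-1],
])

```text
time: 20.02
tool_pos: [0.5095, 0.0119, 0.0868]
ee_rot: [-3.141, 0.0, 1.377]
wrist_force: [-0.2, -0.2, 0.0]
width: 0.0005
```

```bash
python3 st.py; python3 jaw.py
```

```text
t 20.02 s 111.4 n -497.3 z 86.8 yaw 78.87 F_u -0.2 F_n 0.2 Fz 0.0 w 0.001
red 0 41 [245.8 222.8]
red 144 149 [161.  157.1]
```

Emit:
move_arm([
  [[0,0,6],[0,0,0],-1],
  [[0,0,11],[0,0,0],-1],
  [[0,0,15],[0,0,0],-1],
  [[0,0,19],[0,0,0],-1],
  [[0,0,22],[0,0,0],-1],
  [[0,0,22],[0,0,0],-1],
])

```text
time: 20.82
tool_pos: [0.5097, 0.0113, 0.0664]
ee_rot: [3.141, 0.0, 1.376]
wrist_force: [-2.7, 0.9, 8.1]
width: 0.0005
```

```bash
python3 st.py; python3 prof.py | grep " 12 "
```

```text
t 20.82 s 110.9 n -497.6 z 66.4 yaw 78.82 F_u 0.3 F_n 2.8 Fz 8.1 w 0.001
scene 12 R225 k242 g243 R270 O286 k288 O296 g318 G327 g336 w345 g364 G372 g381 R388 O408
side 12 R225 k254 g258 k261 g266 R267 k288 O306 w320 g324 G326 w384 g387 k390 R392
```

The tab is down (z 66.4, 8 N) and the jaw is sliding back. I'll press slightly more and hold.

Emit:
move_arm([
  [[0,0,1.5],[0,0,0],-1],
  [[0,0,2],[0,0,0],-1],
  [[0,0,2],[0,0,0],-1],
  [[0,0,2],[0,0,0],-1],
  [[0,0,2],[0,0,0],-1],
  [[0,0,2],[0,0,0],-1],
  [[0,0,2],[0,0,0],-1],
  [[0,0,2],[0,0,0],-1],
  [[0,0,2],[0,0,0],-1],
  [[0,0,2],[0,0,0],-1],
  [[0,0,2],[0,0,0],-1],
  [[0,0,2],[0,0,0],-1],
  [[0,0,2],[0,0,0],-1],
  [[0,0,2],[0,0,0],-1],
  [[0,0,2],[0,0,0],-1],
  [[0,0,2],[0,0,0],-1],
])

```text
time: 22.92
tool_pos: [0.5099, 0.0112, 0.066]
ee_rot: [3.14, 0.0, 1.376]
wrist_force: [-5.4, 0.4, 15.5]
width: 0.0007
```

```bash
python3 st.py; python3 prof.py | grep " 12 "; python3 prof.py | grep " 12 "
```

```text
t 22.93 s 110.8 n -497.8 z 66.0 yaw 78.82 F_u -0.7 F_n 5.3 Fz 15.5 w 0.001
scene 12 R225 k242 g246 k250 g252 R255 O273 g320 G327 g336 w345 g364 G372 g381 R388 O408
side 12 R225 k254 g256 R258 k276 O297 w320 g324 G326 w384 g387 k390 R392
scene 12 R225 k242 g246 O255 R256 O273 g294 O297 g320 G327 g336 w344 g364 G372 g381 O388 R390 O408
side 12 R225 k254 g256 R258 k276 O296 w320 g324 G326 w384 g387 k390 R392
```

Emit:
move_arm([
  [[0,0,-15],[0,0,0],-1],
  [[0,0,-50],[0,0,0],-1],
  [[20,0,-100],[0,0,0],-1],
  [[45,0,-145],[0,0,0],-1],
  [[69,0,-168],[0,0,0],-1],
  [[69,0,-168],[0,0,0],-1],
  [[69,0,-168],[0,0,0],-1],
  [[69,0,-168],[0,0,0],-1],
])

```text
time: 24.12
tool_pos: [0.5219, 0.0782, 0.2287]
ee_rot: [-3.138, 0.001, 1.375]
wrist_force: [-0.2, -0.7, 0.3]
width: 0.0005
```

```bash
python3 st.py; python3 jaw.py; python3 - <<'E'
from h import *
im=viewer.snapshot("wrist")[:,:,::-1]; s=viewer.snapshot("side")[:,:,::-1]
old=np.load("w4.npz")["im"][:,:,::-1]
f=lambda i:cv2.resize(np.clip(i[0:260,190:320].astype(int)*1.4,0,255).astype(np.uint8),None,fx=2,fy=2)
A=cv2.resize(s[120:265,190:330],None,fx=2,fy=2,interpolation=2)
C=np.zeros((520,800,3),np.uint8); C[:,:260]=f(old); C[:,260:520]=f(im); C[:A.shape[0],520:800]=A[:,:280]; cv2.imwrite("pics/fin.png",C)
E
```

```text
t 24.12 s 178.8 n -496.5 z 228.7 yaw 78.76 F_u -0.7 F_n 0.0 Fz 0.3 w 0.001
red 96 106 [268.5 257.2]
red 124 139 [239.3 222.1]
```

View pics/fin.png

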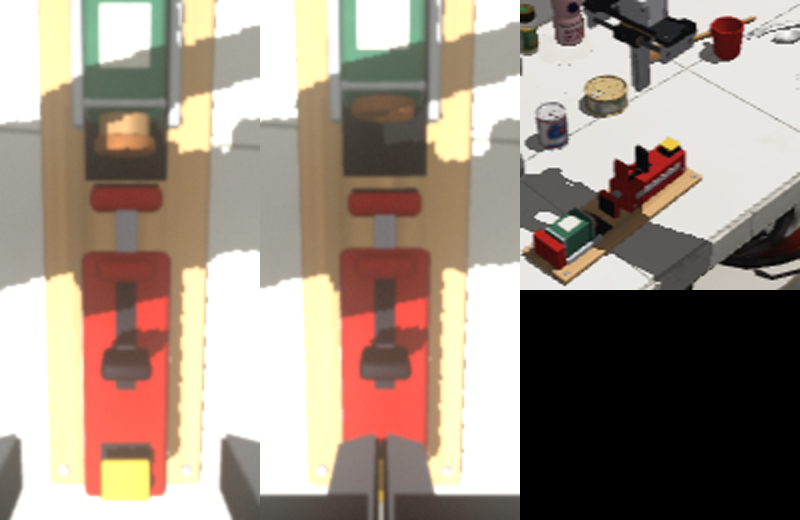

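The stopper head now sits flush at crop (383,105). The jaw is 6 mm further back than where it started, so it began one tooth closed, which explains the earlier mismatch. Tab and trigger are free, and the bystanders in view look undisturbed. I'll hand the job in.

```bash
python3 -c "
from bench import order; print(order.close_job())"
```

```text
the job is handed in; nothing more can be done
None
```

The green canister is lying in the clamp's cradle with its stopper fully home and the jaw slid all the way back. I handed the job in at about 24 s of robot time.

I laid the canister between the rails with the stopper towards the moving jaw and let it go. Five pushes on the trigger walked the jaw in until the trigger stopped dead in mid-stroke. I then pressed the tab down about 10 mm and held it for about 2 s.

**Last checks**
- **Stopper:** the final picture shows the head flush with the canister. Before the release, the gap from jaw to canister was about 6–8 mm, matching the 8 mm head.
- **Jaw:** it went back about 6 mm past where it first stood, so it had started roughly one tooth closed. That accounts for the travel readings that seemed about 6 mm short.
- **Surroundings:** the trigger is out and the robot touches nothing. The mug, tuna tin, food tin and spoon look undisturbed. The last picture did not show the jam jar, the shaker or the blue look-alike.

**Off the plan**
- **Final push:** the last stroke reached 25.7 N on the trigger, roughly 19 N at the stopper. I eased it to 20.9 N, about 15 N at the stopper, before letting go. Both stopper figures are worked out from the trigger force, not measured, and both are below the 30 N denting limit.
- **Clamp position:** my estimates of its origin differed by about 5 mm between features, so I used the directly measured trigger, tab and rail positions instead.

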